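# Set the depth tubes and line up the blocks on the setting fixture

## Task

Get the setting fixture ready for checking: take every steel tube from the wooden rest and slide its plain round end into one of the fixture's bores, one tube to a bore, until the engraved line on the tube is level with the bore's mouth, no deeper and no shallower. Also nudge the three gauge blocks into an even row in front of the fence: each resting on the base plate on any of its long sides, one small end flat against the fence, square to it and centred on a tick line of its own. Leave the petri dish where it is.

Things in the scene. Friction and masses are not known exactly. Their poses are not given: they have to be found in the camera images.
- fixture: fixed setting fixture. Origin on the bench under the middle of its holder's front face (toward the robot); x level into the bores, away from the robot, y left, z up. Grey base plate 8 mm thick, x -220 to 65 mm, y +-81 mm. On it the holder: aluminium block, x 0 to 60 mm, 156 mm wide, top at z 80 mm, three bores; and in front of that a steel fence bar along y.
- bore_0 (a point): centre of the left bore's mouth (fixture x 0, y +50, z 58 mm). All bores: round, 17.6 mm diameter, level along the fixture's x, right through the 60 mm holder: there is no stop inside. A tube let go in a bore stays at its depth and sags a little.
- bore_1 (a point): the same of the middle bore (fixture x 0, y 0, z 58 mm)
- bore_2 (a point): the same of the right bore (fixture x 0, y -50, z 58 mm)
- tick_0 (a point): foot of the left black tick line on the fence's front face, on the base plate's top (fixture x -100, y +50, z 8 mm). The fence stands 6 mm above the plate, 160 mm long, its front face (toward the robot) at fixture x -100 mm, its back face at -90 mm; the ticks are opposite the bores.
- tick_1 (a point): foot of the middle tick line (fixture x -100, y 0, z 8 mm)
- tick_2 (a point): foot of the right tick line (fixture x -100, y -50, z 8 mm)
- tube_rest: fixed wooden rest left of the fixture, 50 x 104 mm, 45 mm high, with three grooves along its x at y = +40, 0, -40 mm, floors 40 mm above the bench; a tube lies in a groove with its axis 48 mm above the bench and its square end sticking out toward the robot. Origin: centre of its underside.
- tube_short: steel tube, 99 mm long, 16 mm diameter, about 70 g; may be absent. Origin on its axis at the engraved black line; x along the axis toward the plain round end, 34 mm from the line and tapered over its last 6 mm to 9 mm. The other end, x -41 to -65 mm, is a 16 x 16 mm square grip (flats facing y and z).
- tube_medium: like tube_short but 107 mm long: the plain end is 42 mm from the line; may be absent
- tube_long: like tube_short but 115 mm long: the plain end is 50 mm from the line; may be absent
- block_0: steel gauge block 35 mm (x) by 15 mm (y), 22 mm high (z), about 80 g, loose on the fixture's base plate between its front edge and the fence; origin at the centre of its underside. The three are alike and interchangeable; whichever long side is underneath does not matter.
- block_1: steel gauge block 35 mm (x) by 15 mm (y), 22 mm high (z), about 80 g, loose on the fixture's base plate between its front edge and the fence; origin at the centre of its underside. The three are alike and interchangeable; whichever long side is underneath does not matter.
- block_2: steel gauge block 35 mm (x) by 15 mm (y), 22 mm high (z), about 80 g, loose on the fixture's base plate between its front edge and the fence; origin at the centre of its underside. The three are alike and interchangeable; whichever long side is underneath does not matter.
- petri_dish: clear petri dish, 60 mm diameter, 12 mm high, to be left alone; origin at the centre of its underside
- block_0_mid (a point): the middle of that block, 11 mm above its underside
- block_1_mid (a point): the middle of that block, 11 mm above its underside
- block_2_mid (a point): the middle of that block, 11 mm above its underside

How it is judged:
By the outcome, as a careful person would: the job done as asked, in the order asked, and still so for the second after the job is handed in, with the robot touching nothing.
Of tube_short, tube_medium, tube_long only 2 to 3 are there at a start; the rules pass over those that are not, and their reading is None.
At some moment in a run one of block_0, block_1, block_2 may be knocked a few centimetres aside while the robot is not near it.
Once in a run the grip may slacken for a moment while it holds something.
It also fails if it takes over 210 s, if anything falls off the work surface, if the arm or the gripper's body presses on something with over 40 N, if the wrist force passes 120 N, or if a joint passes its speed limit or range.

## Robot

A 7-joint arm with a two-finger parallel gripper is mounted at the origin on a cart in front of the work surface, level with it; the furniture and walls round the work are solid. World frame = base frame: x ahead of the robot, y to its left, z up, the work surface at z = 0. Lengths are in m, angles in rad, forces in N, time in s.
With the tool pointing down it reaches from about 0.35 to 0.9 m from the base axis. Payload 7.2 kg.
Tool frame: the origin (TCP) lies at the very end of the fingers, on their centre line; the grasp point (between the pads) lies 19 mm behind it (ctrl.tcp_to_grasp is the distance from the TCP to the grasp point, in m); z points along the fingers, y is the line along which they close (so a half turn about z gives the same grasp; the last joint's range is limited). The gripper opens to 88 mm and grips with 3 to 60 N. Pads are 20 mm wide; open, the fingers measure 115 mm over their backs; the gripper's body (75 mm by 178 mm) begins 61 mm behind the grasp point.
Start: joints at [-1.238, 0.411, -0.013, 1.596, 0.006, 1.134, -0.082], TCP at [0.244, 0.575, 0.223] pointing down, gripper open.
Joint ranges: [-2.95, 2.95], [-0.29, 1.99], [-1.47, 1.44], [0.14, 2.54], [-1.03, 4.17], [0.13, 1.85], [-2.86, 2.86]. Speed limits (rad/s): [2.39, 2.39, 3.01, 3.01, 3.14, 3.14, 3.14].

## Interface

Orientations are given as a unit quaternion [w, x, y, z].
In Python, from cell import ctrl gives the robot as it stands. The module is installed in compiled form; this text tells all that it offers. Calls block until the motion is done:
- ctrl.movep(position, orientation): joint-space move of the TCP to a pose.
- ctrl.movel(position, rate=0.15, orientation=None, max_force=None): straight line of the TCP; orientation=None keeps the orientation; rate is the mean speed in m/s. With max_force (N) it stops when the force on the tool has changed by that much, and returns True; else False.
- ctrl.move_j(angles): joint-space move.
- ctrl.set_gripper(opening, strength=None): finger opening in m; strength is the grip in N (None keeps the last); returns when the fingers have stopped.
- ctrl.hold(seconds).
- ctrl.solve_ik(position, orientation): joint angles nearest the present ones, or None.
- ctrl.get_obs(): the state.
- ctrl.grab_frame(name): name is "scene" or "top"; returns the picture (420x560x3 uint8, red, green, blue); there is no depth.
- ctrl.camera_model(name): a dict with "fx", "fy", "cx", "cy" (pixels), "T" (4x4, takes a point from camera to world coordinates). Camera axes: x right, y down, z forward; pixel columns grow to the right and rows downward; lengths in m; the calibration is good to about 2 mm. A picture is of the moment at which its call begins. camera_model takes no time and is no camera call.
A pose or a line that the arm cannot do raises ctrl.PlanningError and nothing moves.
- ctrl.job_done(): hands the job in; it is judged then, once.
The state is a dict: "clock": time; "joint_positions": joint angles; "joint_velocities": joint speeds; "joint_efforts": joint torques, N m; "eef_pos": TCP position; "ee_rot": TCP orientation; "contact_force": force on the tool from outside, world axes, zero at the start; "ft_torque": the same for the moment, N m; "grip_width": finger opening in m; "gripper_force": force on a finger pad.
Only numpy, scipy, OpenCV 4.12 (cv2) and the standard library are available. Lean on these libraries where they do the work, as an engineer would, in place of code of your own. Each camera call takes 0.05 s, during which the arm holds its last target. There are 200 camera calls.

## Working session

There is one attempt and no reset: what is moved stays moved. The work goes in short steps, each a Python script; the robot and the scene stay as the last script left them, time stands still between calls to the robot, and variables do not carry over. Pictures are saved under pics/ and viewed, at most 14 in all, crops included, and the job is handed in when it is done.

```bash
mkdir -p pics; ls; python3 - <<'E'
from cell import ctrl
import cv2,numpy as np
o=ctrl.get_obs()
for n in("scene","top"):
    f=ctrl.grab_frame(n); cv2.imwrite(f"pics/{n}0.png",cv2.resize(f[:,:,::-1],(800,600),interpolation=cv2.INTER_CUBIC))
    m=ctrl.camera_model(n); print(n,m["fx"],m["fy"],m["cx"],m["cy"]);print(np.round(m["T"],3))
print(o["clock"],o["eef_pos"],o["ee_rot"],o["contact_force"],o["grip_width"],ctrl.tcp_to_grasp)
E
```

```text
pics
scene 538.1195543118733 538.1195543118733 282.0511670877654 210.14550973044066
[[-0.759 -0.51   0.406  0.086]
 [-0.651  0.578 -0.492  0.077]
 [ 0.016 -0.637 -0.77   0.781]
 [ 0.     0.     0.     1.   ]]
top 544.4389877872138 544.4389877872138 281.2903502238613 205.35904471219365
[[ 0.015 -0.998  0.068  0.38 ]
 [-1.    -0.016 -0.013 -0.363]
 [ 0.014 -0.068 -0.998  1.131]
 [ 0.     0.     0.     1.   ]]
0.0 [0.24371743 0.57496945 0.22181292] [-1.10175911e-04  1.99088993e-01  9.79981085e-01 -7.96723691e-04] [ 0.21746736 -0.00400942  0.86549067] 0.08800193505770969 0.0187
```

View pics/scene0.png

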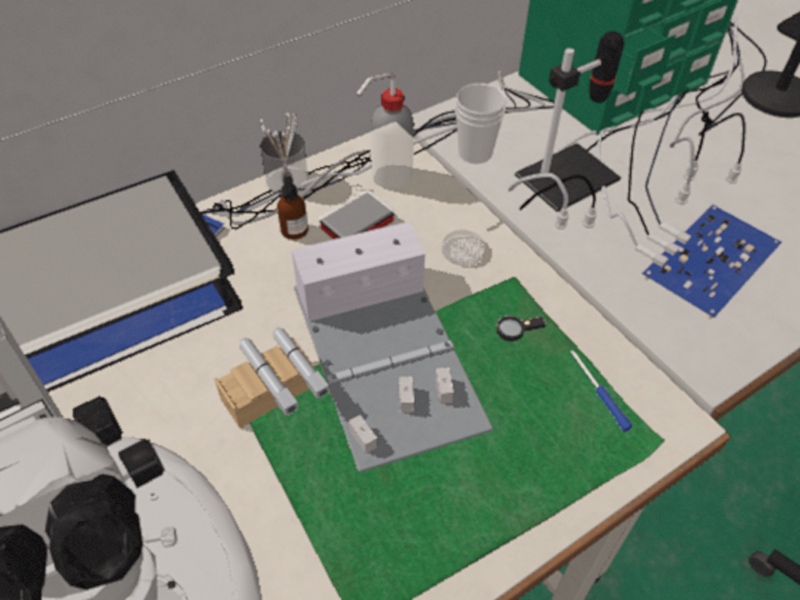

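View pics/top0.png

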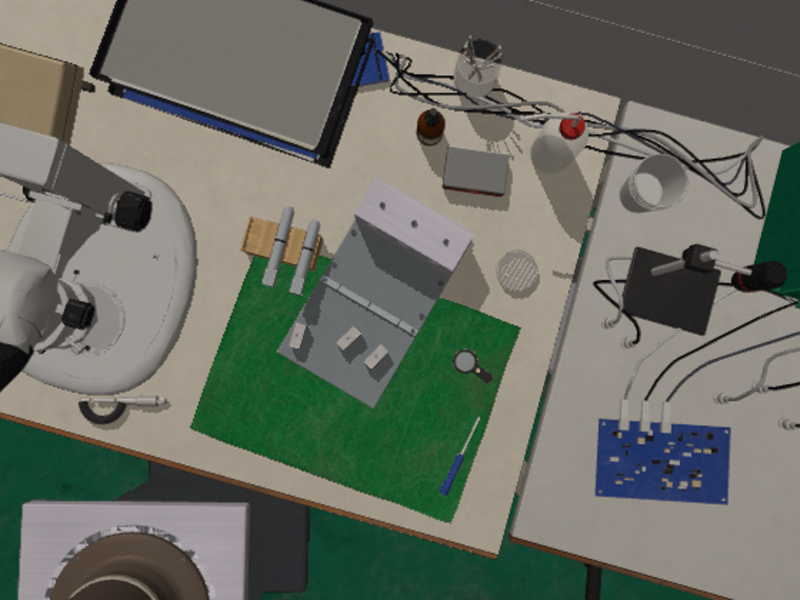

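```bash
cat > h.py <<'E'
from cell import ctrl
import cv2,numpy as np
CR={"top":(165,128,203,162,3.6),"scene":(150,155,200,175,3.4)}
def crop(n,fn,box=None):
    c,r,w,h,s=box or CR[n]
    f=ctrl.grab_frame(n)
    cv2.imwrite(fn,cv2.resize(f[r:r+h,c:c+w,::-1],None,fx=s,fy=s,interpolation=cv2.INTER_CUBIC))
def full(n,uv,box=None):
    c,r,w,h,s=box or CR[n]
    return (np.array(uv,float)+.5)/s-.5+[c,r]
def proj(n,P):
    m=ctrl.camera_model(n);T=m["T"]
    p=(np.atleast_2d(P)-T[:3,3])@T[:3,:3]
    return np.c_[m["fx"]*p[:,0]/p[:,2]+m["cx"],m["fy"]*p[:,1]/p[:,2]+m["cy"]]
E
python3 -c "
from h import *
crop('top','pics/tc0.png');crop('scene','pics/sc0.png')"
```

```text
(no output)
```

View pics/tc0.png

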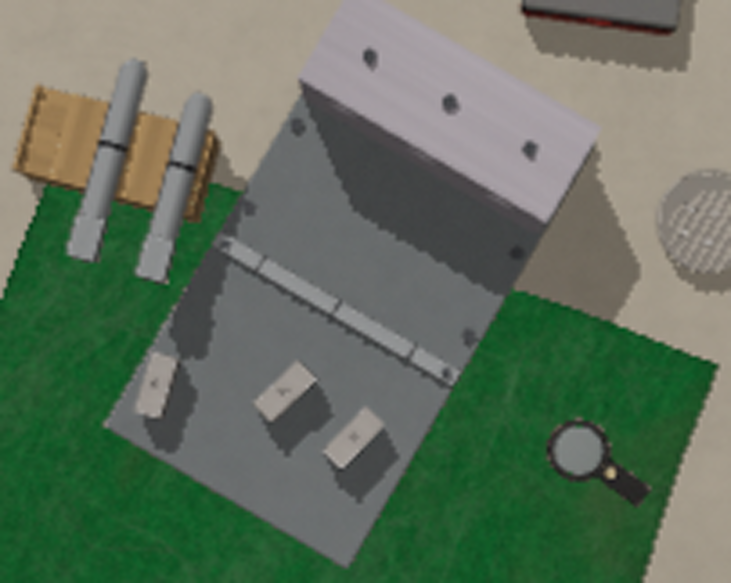

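View pics/sc0.png

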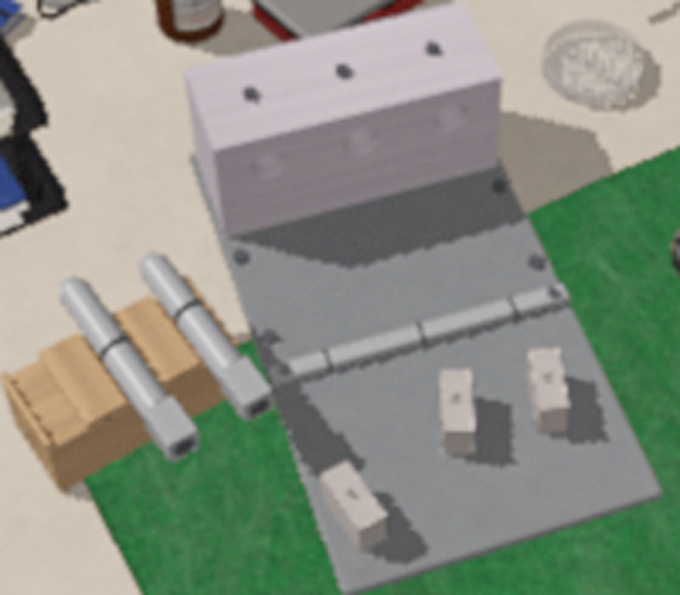

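```bash
cat > fit.py <<'E'
from h import *
from scipy.optimize import least_squares
def Rz(a): return np.array([[np.cos(a),-np.sin(a),0],[np.sin(a),np.cos(a),0],[0,0,1]])
def fx(p,P): return np.array(P,float)/1000@Rz(p[2]).T+[p[0],p[1],0]
D={"top":[((0,78,80),(303,82)),((0,-78,80),(547,223)),((60,-78,80),(598,131)),((-220,81,8),(106,426)),((-220,-81,8),(347,567)),
 ((-100,50,14),(259,271)),((-100,0,14),(335,313)),((-100,-50,14),(410,357))],
"scene":[((0,78,80),(224,147)),((0,-78,80),(500,77)),((60,78,80),(188,70)),((60,-78,80),(462,3)),((0,78,8),(229,238)),((-220,81,8),(347,592)),((-220,-81,8),(661,492)),
 ((-100,50,14),(329,360)),((-100,0,14),(422,335)),((-100,-50,14),(515,308))]}
def solve(names,off=False):
    def res(p):
        r=[]
        for i,n in enumerate(names):
            d=p[3+2*i:5+2*i] if off else 0
            r.append((proj(n,fx(p,[a for a,_ in D[n]]))+d-full(n,[b for _,b in D[n]])).ravel())
        return np.concatenate(r)
    p0=[.6,-.3,-.5]+([0]*2*len(names) if off else [])
    s=least_squares(res,p0,loss="soft_l1",x_scale=[.1,.1,.1]+[1]*(len(p0)-3)); return s.x,res(s.x).reshape(-1,2)
if __name__=="__main__":
    for nm,o in((["top"],0),(["scene"],0),(["top","scene"],0),(["top","scene"],1)):
        x,r=solve(nm,o); print(nm,np.round(x,4)); 
    print(np.round(r,2).tolist())
E
python3 fit.py
```

```text
['top'] [ 0.5212 -0.3784 -0.517 ]
['scene'] [ 0.5232 -0.3799 -0.5181]
['top', 'scene'] [ 0.5223 -0.3793 -0.5185]
['top', 'scene'] [ 0.5245 -0.3904 -0.5189 -5.8482  1.575  -3.3714  4.0518]
[[-0.39, -1.46], [0.9, 0.08], [2.25, -0.73], [-0.6, -0.46], [0.31, 0.79], [-0.27, -0.07], [-0.46, 0.66], [-0.34, 0.85], [-2.43, 0.68], [0.67, 0.19], [-0.63, -0.47], [0.36, -0.24], [-0.85, -0.15], [-0.44, -1.12], [0.53, -0.74], [0.66, 0.64], [0.67, 0.29], [0.03, 0.72]]
```

```bash
cat >> h.py <<'E'
def ray(n,uv):
    m=ctrl.camera_model(n);T=m["T"]
    d=T[:3,:3]@np.array([(uv[0]-m["cx"])/m["fx"],(uv[1]-m["cy"])/m["fy"],1]);return T[:3,3],d
def atz(n,uv,z):
    o,d=ray(n,uv);return o+d*(z-o[2])/d[2]
def tri(u,v):
    o1,d1=ray("top",u);o2,d2=ray("scene",v)
    s=np.linalg.lstsq(np.c_[d1,-d2],o2-o1,rcond=None)[0]
    a,b=o1+s[0]*d1,o2+s[1]*d2;return (a+b)/2,np.linalg.norm(a-b)
E
python3 - <<'E'
from h import *
np.set_printoptions(precision=4,suppress=True)
S=lambda u:np.array(u)*.7
for t in((130,210),(78,314)):
    for s in((97,420),(140,460),(95,525),(15,560)): print(t,s,*tri(S(t),S(s)))
print("microscope base edge",atz("top",S((195,310)),0.02),atz("top",S((130,170)),0.02))
F=lambda n,l:[full(n,u) for u in l]
# tubes: tip, line, gripstart(neck), grip end  (centre)
for nm,tt,ss in(("mid",[(134,66),(112,146),(92,219),(82,257)],[(72,285),(113,347),(162,412),(180,446)]),
                ("right",[(202,100),(181,163),(162,237),(151,279)],[(150,259),(185,308),(235,372),(257,404)])):
    P=np.array([tri(a,b)[0] for a,b in zip(F("top",tt),F("scene",ss))]);e=[tri(a,b)[1] for a,b in zip(F("top",tt),F("scene",ss))]
    print(nm,P,e); print("tip-line",np.linalg.norm(P[0]-P[1]),"len",np.linalg.norm(P[0]-P[3]))
    # at-height, top camera
    for cam,l in(("top",tt),("scene",ss)):
        Q=np.array([atz(cam,u,.056) for u in F(cam,l)]);print(cam,Q[:,:2].tolist(),np.linalg.norm(Q[0]-Q[1]),np.linalg.norm(Q[1]-Q[2]),np.linalg.norm(Q[0]-Q[3]), np.arctan2(*(Q[0]-Q[2])[[1,0]]))
for p in((40,88),(216,137),(199,217)): print("rest",atz("top",full("top",p),.045))
for b,z in(([(147,352),(180,355),(165,419),(135,412)],.03),([(297,361),(318,380),(273,421),(253,401)],.03),([(364,406),(384,427),(342,470),(322,449)],.03)):
    Q=np.array([atz("top",full("top",u),z) for u in b]);print("block",Q.mean(0),[np.linalg.norm(Q[i]-Q[i-1]) for i in range(4)],np.arctan2(*(Q[0]+Q[1]-Q[2]-Q[3])[[1,0]]))
E
```

```text
(130, 210) (97, 420) [ 0.5475 -0.0271  0.1389] 0.002196186848775313
(130, 210) (140, 460) [ 0.5397 -0.0244  0.0803] 0.04869636349638093
(130, 210) (95, 525) [ 0.5733  0.0291 -0.0438] 0.01687122967324394
(130, 210) (15, 560) [ 0.6062  0.0807 -0.095 ] 0.0618530452113496
(78, 314) (97, 420) [ 0.4192 -0.014   0.2964] 0.03468529659877554
(78, 314) (140, 460) [ 0.4107 -0.0106  0.2525] 0.001845330110487748
(78, 314) (95, 525) [0.4215 0.0281 0.1848] 0.02902660769058318
(78, 314) (15, 560) [0.4349 0.0619 0.1695] 0.0856534638765096
microscope base edge [ 0.4264 -0.0836  0.02  ] [0.6266 0.0163 0.02  ]
mid [[ 0.5685 -0.2174  0.0544]
 [ 0.5245 -0.2058  0.0554]
 [ 0.4832 -0.1963  0.0521]
 [ 0.4632 -0.1902  0.0506]] [np.float64(0.0004168317524748097), np.float64(0.0019091151968028352), np.float64(0.0007891544445884713), np.float64(0.0018179834112122296)]
tip-line 0.04555116980187967 len 0.1088506270162764
top [[0.5683846602641254, -0.2174913120300085], [0.5236678316027272, -0.20651829623988502], [0.4830925933609917, -0.19660252764155026], [0.4620605118787645, -0.19168677050840144]] 0.04604347772554
[... 1101 characters left out ...]
42816298 0.10305951457737018 -0.2463013816590462
rest [ 0.557 -0.164  0.045]
rest [ 0.5312 -0.2626  0.045 ]
rest [ 0.4863 -0.2542  0.045 ]
block [ 0.3932 -0.2312  0.03  ] [np.float64(0.0341565257505571), np.float64(0.018555800446810468), np.float64(0.03668839132605052), np.float64(0.017232565646059676)] -0.19023510192046858
block [ 0.3908 -0.3032  0.03  ] [np.float64(0.033214209541559014), np.float64(0.015897970272205648), np.float64(0.03398754706770654), np.float64(0.015851797028158934)] -0.8151531909601041
block [ 0.365  -0.3416  0.03  ] [np.float64(0.03355049752661453), np.float64(0.016236572929286656), np.float64(0.03353026368417962), np.float64(0.016206995279499835)] -0.7585255376071148
```

```bash
cat >> h.py <<'E'
from scipy.spatial.transform import Rotation as R
FX=np.array([.5223,-.3793]);FY=-.5185
def q(yaw):  # tool down, tool x at world yaw
    x=np.array([np.cos(yaw),np.sin(yaw),0]);z=np.array([0,0,-1.])
    v=R.from_matrix(np.c_[x,np.cross(z,x),z]).as_quat();return np.r_[v[3],v[:3]]
def w(x,y,z):  # fixture mm -> world m
    c,s=np.cos(FY),np.sin(FY);return np.array([FX[0]+(c*x-s*y)/1e3,FX[1]+(s*x+c*y)/1e3,z/1e3])
def inv(P):
    c,s=np.cos(FY),np.sin(FY);d=(np.array(P)[:2]-FX)*1e3;return np.array([c*d[0]+s*d[1],-s*d[0]+c*d[1],P[2]*1e3])
def ff(): # force in fixture axes
    f=ctrl.get_obs()["contact_force"];c,s=np.cos(FY),np.sin(FY);return np.array([c*f[0]+s*f[1],-s*f[0]+c*f[1],f[2]])
def st(t=""):
    o=ctrl.get_obs();print(t,"t%.1f"%o["clock"],"fix",np.round(inv(o["eef_pos"]),2),"w %.4f"%o["grip_width"],"gf",np.round(o["gripper_force"],1),"F",np.round(ff(),1))
E
python3 - <<'E'
from h import *
np.set_printoptions(precision=3,suppress=True)
o=ctrl.get_obs();p=o["eef_pos"]
for z in(.5,.6,.7): print(z,ctrl.solve_ik([p[0],p[1],z],o["ee_rot"]))
for z in(.5,.6,.7):
  for y in(-.247,-.247+np.pi,-.247+np.pi/2): print(z,y,ctrl.solve_ik([.42,-.22,z],q(y)))
for y in(0,np.pi): print(ctrl.solve_ik([.4638,-.2312,.03],q(-.247+y)),ctrl.solve_ik(w(-53,-50,39),q(FY+y)),ctrl.solve_ik(w(-53,50,39),q(FY+y)))
E
```

```text
0.5 [-1.256  0.336  0.013  1.076 -0.004  1.73  -0.074]
0.6 None
0.7 None
0.5 -0.247 [-0.933 -0.054  1.295  1.49   0.052  1.666 -1.451]
0.5 2.8945926535897932 [ 0.033  0.023  0.361  1.458 -0.008  1.663  1.717]
0.5 1.3237963267948967 [ 0.031  0.023  0.363  1.458 -0.008  1.663  0.146]
0.6 -0.247 None
0.6 2.8945926535897932 None
0.6 1.3237963267948967 None
0.7 -0.247 None
0.7 2.8945926535897932 None
0.7 1.3237963267948967 None
[-0.293  0.676  0.912  2.067 -0.776  0.784 -0.714] [-0.033  0.844  1.033  1.862 -0.884  0.979 -0.686] [-0.211  0.828  1.033  1.892 -0.88   0.962 -0.847]
[-0.029  0.537  0.519  2.052 -0.428  0.657  2.097] [ 0.113  0.706  0.762  1.854 -0.642  0.845  2.254] [ 0.067  0.626  0.561  1.876 -0.463  0.772  1.935]
```

```bash
python3 - <<'E'
from h import *
np.set_printoptions(precision=3,suppress=True)
o=ctrl.get_obs();p=o["eef_pos"];u=p[:2]/np.hypot(*p[:2])
for r in(.3,.33,.36,.4,.45):
  for z in(.5,.54,.57): print(r,z,ctrl.solve_ik([*(u*r),z],o["ee_rot"]))
for s,v in(((20,300),.35),((20,300),.45),((40,150),.35),((40,150),.45)): print(s,v,atz("top",np.array(s)*.7,v))
for s in((95,525),(15,560),(60,440)):
  for v in(.3,.4,.5): print("scene",s,v,atz("scene",np.array(s)*.7,v))
E
```

```text
0.3 0.5 [-1.26  -0.284 -0.048  1.716 -0.014  1.71  -0.138]
0.3 0.54 [-1.262 -0.27  -0.046  1.617 -0.013  1.796 -0.139]
0.3 0.57 None
0.33 0.5 [-1.261 -0.228 -0.041  1.676 -0.009  1.694 -0.132]
0.33 0.54 [-1.264 -0.216 -0.039  1.578 -0.008  1.78  -0.133]
0.33 0.57 [-1.256 -0.202 -0.045  1.499 -0.009  1.845 -0.132]
0.36 0.5 [-1.261 -0.172 -0.034  1.634 -0.006  1.681 -0.126]
0.36 0.54 [-1.264 -0.161 -0.032  1.535 -0.005  1.768 -0.127]
0.36 0.57 [-1.264 -0.148 -0.032  1.457 -0.005  1.834 -0.127]
0.4 0.5 [-1.261 -0.098 -0.026  1.571 -0.003  1.669 -0.118]
0.4 0.54 [-1.265 -0.087 -0.023  1.473 -0.002  1.757 -0.118]
0.4 0.57 [-1.267 -0.075 -0.022  1.394 -0.002  1.824 -0.119]
0.45 0.5 [-1.26  -0.004 -0.017  1.483 -0.     1.664 -0.107]
0.45 0.54 [-1.264  0.006 -0.014  1.384  0.     1.753 -0.108]
0.45 0.57 [-1.267  0.018 -0.011  1.304  0.     1.821 -0.108]
(20, 300) 0.35 [0.42  0.008 0.35 ]
(20, 300) 0.45 [ 0.415 -0.04   0.45 ]
(40, 150) 0.35 [ 0.572 -0.005  0.35 ]
(40, 150) 0.45 [ 0.547 -0.051  0.45 ]
scene (95, 525) 0.3 [0.366 0.046 0.3  ]
scene (95, 525) 0.4 [0.308 0.052 0.4  ]
scene (95, 525) 0.5 [0.25  0.059 0.5  ]
scene (15, 560) 0.3 [0.384 0.092 0.3  ]
scene (15, 560) 0.4 [0.322 0.089 0.4  ]
scene (15, 560) 0.5 [0.26  0.086 0.5  ]
scene (60, 440) 0.3 [0.437 0.025 0.3  ]
scene (60, 440) 0.4 [0.364 0.036 0.4  ]
scene (60, 440) 0.5 [0.291 0.046 0.5  ]
```

```bash
python3 - <<'E'
from h import *
o=ctrl.get_obs();p=o["eef_pos"];u=p[:2]/np.hypot(*p[:2])
ctrl.movel([p[0],p[1],.5],.3); ctrl.movel([*(u*.31),.54],.3)
j=np.array(ctrl.get_obs()["joint_positions"]);j[0]=.5;ctrl.move_j(j);st()
print(ctrl.get_obs()["eef_pos"])
y=-.247+np.pi
print(ctrl.solve_ik([.4638,-.2312,.2],q(y)))
ctrl.movep([.4638,-.2312,.2],q(y)); ctrl.set_gripper(.03,40); st()
print(ctrl.get_obs()["joint_positions"])
E
```

```text
t4.5 fix [-331.23   51.66  539.13] w 0.0878 gf 0.0 F [ 0.2  0.9 -0.1]
[ 0.26020063 -0.17028147  0.53913422]
[ 0.27241441  0.25029694  0.11575892  1.88771181 -0.03388665  1.00545041
  1.72655145]
 t7.1 fix [-124.19   99.64  199.98] w 0.0300 gf 0.0 F [ 0.2  0.8 -0.3]
[ 0.27239455  0.2503485   0.11578045  1.88769829 -0.03388737  1.00542316
  1.72657436]
```

```bash
cat >> h.py <<'E'
def pick(x,y,yaw):
    if ctrl.movel([x,y,.0295],.12,max_force=6): st("BUMP"); return False
    ctrl.set_gripper(.005,40); st("gripped"); 
    ctrl.movel([x,y,.15],.15); ctrl.hold(.2); st("lifted"); return True
E
python3 - <<'E'
from h import *
y=-.247+np.pi
if pick(.4638,-.2312,y):
    ctrl.movel(w(-125,-25,150),.2,orientation=q(FY+np.pi)); ctrl.movel(w(-125,-25,39.3),.15); ctrl.hold(.2); st("front")
    crop("top","pics/a1.png");crop("scene","pics/a2.png")
E
```

```text
gripped t9.0 fix [-123.94   99.68   29.83] w 0.0155 gf 40.0 F [-1.6 -0.2  2.4]
lifted t10.2 fix [-124.73   99.55  149.09] w 0.0163 gf 40.0 F [ 0.2  0.9 -1.4]
front t12.1 fix [-124.34  -25.01   40.2 ] w 0.0157 gf 40.0 F [-0.1 -0.3 -0. ]
```

View pics/a2.png

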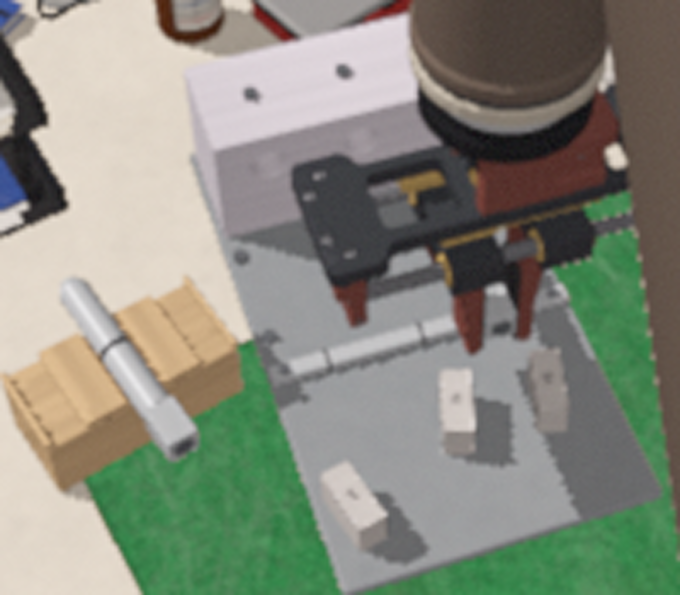

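```bash
cat >> h.py <<'E'
def go(x,y,z,rate=.05,n=2,**k):  # settle on measured position
    c=np.array([x,y,z],float)
    for i in range(n):
        hit=ctrl.movel(w(*c),rate if i==0 else .02,**k)
        if hit: return True
        ctrl.hold(.15); c=c+np.array([x,y,z])-inv(ctrl.get_obs()["eef_pos"])
    return False
E
python3 - <<'E'
from h import *
go(-115,-25,39.8,n=3);st("pre")
h=ctrl.movel(w(-72,-25,39.3),.015,max_force=4);st("face %s"%h)
ctrl.hold(.2);st()
go(-100,-25,39.8);st("back")
E
```

```text
pre t13.5 fix [-114.93  -25.01   39.81] w 0.0156 gf 40.0 F [ 1.1 -0.3 -0.2]
face True t14.9 fix [-96.16 -24.89  38.87] w 0.0157 gf 40.0 F [-0.2  0.5 -1.3]
 t15.1 fix [-96.53 -24.86  38.62] w 0.0154 gf 40.0 F [-0.3  0.6 -0.7]
back t15.9 fix [-100.06  -25.03   39.69] w 0.0154 gf 40.0 F [-0.1  0.1 -1.3]
```

```bash
python3 - <<'E'
from h import *
ctrl.hold(.3);st("pre")
for x in np.arange(-98,-80,1.0):
    ctrl.movel(w(x,-25,39.3),.02); ctrl.hold(.1); st("%.0f"%x)
    if abs(ff()[0])>5: break
E
```

```text
pre t16.2 fix [-100.07  -25.02   39.73] w 0.0159 gf 40.0 F [-0.6 -0.2 -0.6]
-98 t16.6 fix [-98.01 -25.01  39.26] w 0.0160 gf 40.0 F [-0.1 -0.1 -0.6]
-97 t16.9 fix [-96.96 -24.99  39.32] w 0.0155 gf 40.0 F [ 0.1 -0.3  0.1]
-96 t17.3 fix [-95.99 -25.    39.29] w 0.0154 gf 40.0 F [-0.5 -1.3 -0.8]
-95 t17.6 fix [-95.67 -25.02  39.1 ] w 0.0155 gf 40.0 F [-3.6 -0.1 -0.2]
-94 t18.0 fix [-95.64 -25.01  38.92] w 0.0160 gf 40.0 F [-6.4 -0.   2.1]
```

```bash
python3 - <<'E'
from h import *
u=np.array([np.cos(-.25),np.sin(-.25),0])
for n in("top","scene"):
  c,r,_,_,s=CR[n]; im=cv2.imread("pics/tc0.png" if n=="top" else "pics/sc0.png")
  for nm,L in(("mid",(.5242,-.2058,.048)),("right",(.5152,-.2442,.048))):
    P=[np.array(L)+u*d/1000 for d in(-65,0,34,42,50)]
    px=(proj(n,P)-[c,r]+.5)*s-.5; print(n,nm,np.round(px).tolist())
    t=np.arange(20,66,2); pp=(proj(n,[np.array(L)+u*d/1000+[0,0,.001] for d in t])-[c,r]+.5)*s-.5
    print([(int(d),int(im[int(round(b)),int(round(a))].mean())) for d,(a,b) in zip(t,pp)])
E
```

```text
top mid [[81.0, 260.0], [113.0, 147.0], [129.0, 88.0], [133.0, 75.0], [137.0, 61.0]]
[(20, 137), (22, 136), (24, 136), (26, 136), (28, 137), (30, 136), (32, 136), (34, 135), (36, 136), (38, 135), (40, 135), (42, 136), (44, 135), (46, 132), (48, 132), (50, 138), (52, 155), (54, 156), (56, 154), (58, 154), (60, 155), (62, 156), (64, 155)]
top right [[150.0, 277.0], [182.0, 164.0], [198.0, 106.0], [202.0, 92.0], [206.0, 78.0]]
[(20, 140), (22, 141), (24, 140), (26, 140), (28, 140), (30, 140), (32, 139), (34, 139), (36, 138), (38, 135), (40, 142), (42, 148), (44, 155), (46, 155), (48, 156), (50, 156), (52, 156), (54, 156), (56, 156), (58, 157), (60, 157), (62, 156), (64, 155)]
scene mid [[185.0, 452.0], [117.0, 356.0], [84.0, 309.0], [76.0, 298.0], [69.0, 287.0]]
[(20, 210), (22, 208), (24, 210), (26, 208), (28, 207), (30, 207), (32, 209), (34, 210), (36, 209), (38, 208), (40, 209), (42, 208), (44, 209), (46, 209), (48, 205), (50, 204), (52, 191), (54, 187), (56, 193), (58, 196), (60, 195), (62, 196), (64, 196)]
scene right [[257.0, 410.0], [188.0, 318.0], [154.0, 272.0], [146.0, 261.0], [138.0, 251.0]]
[(20, 211), (22, 211), (24, 210), (26, 210), (28, 209), (30, 210), (32, 211), (34, 210), (36, 210), (38, 210), (40, 207), (42, 192), (44, 187), (46, 193), (48, 195), (50, 195), (52, 194), (54, 195), (56, 195), (58, 192), (60, 193), (62, 192), (64, 191)]
```

```bash
python3 - <<'E'
from h import *
go(-102,-25,39.8); go(-102,-50,39.8,n=3); st("pre")
for x in np.arange(-97,-76,3.):
    ctrl.movel(w(x,-50,39.3),.03); ctrl.hold(.15); st("%.0f"%x)
    if max(abs(ff()))>12: break
E
```

```text
pre t20.4 fix [-102.04  -50.05   39.76] w 0.0156 gf 40.0 F [-0.3  0.6 -0.9]
-97 t20.9 fix [-97.1  -50.01  39.24] w 0.0157 gf 40.0 F [ 0.1  0.4 -1.3]
-94 t21.3 fix [-94.07 -50.02  39.25] w 0.0157 gf 40.0 F [ 0.7  0.7 -0.2]
-91 t21.7 fix [-91.06 -49.81  39.25] w 0.0154 gf 40.0 F [-0.8  1.2 -0.5]
-88 t22.1 fix [-89.58 -49.37  39.  ] w 0.0155 gf 40.0 F [-6.   2.1  2.3]
-85 t22.5 fix [-85.19 -49.25  39.2 ] w 0.0155 gf 40.0 F [-3.5  3.6  0.9]
-82 t22.9 fix [-81.79 -49.43  39.28] w 0.0156 gf 40.1 F [-0.7  5.3 -0.4]
-79 t23.3 fix [-79.07 -49.4   39.26] w 0.0157 gf 40.1 F [-2.   4.4 -0.2]
```

```bash
python3 - <<'E'
from h import *
for y in(-49,-48,-47,-46.5,-48):
    ctrl.movel(w(-79,y,39.3),.02); ctrl.hold(.15); st("y%.1f"%y)
for z in(40.3,41.3,40.3,39.3,38.3):
    ctrl.movel(w(-79,-48.5,z),.02); ctrl.hold(.15); st("z%.1f"%z)
E
```

```text
y-49.0 t23.7 fix [-78.93 -49.05  39.33] w 0.0156 gf 40.0 F [-2.   3.1 -0.1]
y-48.0 t24.1 fix [-78.68 -48.53  39.43] w 0.0159 gf 40.0 F [0.2 0.8 0.6]
y-47.0 t24.5 fix [-78.99 -47.17  39.32] w 0.0153 gf 40.0 F [-0.9  0.4 -0.6]
y-46.5 t24.9 fix [-79.02 -46.72  39.31] w 0.0153 gf 40.0 F [ 0.3 -0.9 -1.1]
y-48.0 t25.3 fix [-78.97 -47.82  39.3 ] w 0.0156 gf 40.0 F [ 0.9 -0.4 -1. ]
z40.3 t25.7 fix [-79.03 -48.37  40.29] w 0.0158 gf 40.0 F [ 0.6 -0.3 -1. ]
z41.3 t26.1 fix [-79.18 -48.37  41.08] w 0.0159 gf 40.0 F [ 1.1  0.8 -4.4]
z40.3 t26.5 fix [-79.04 -48.49  40.37] w 0.0156 gf 40.0 F [-0.9  0.4 -1.2]
z39.3 t26.9 fix [-78.74 -48.54  39.47] w 0.0159 gf 40.0 F [ 0.3  1.1 -0.3]
z38.3 t27.3 fix [-78.68 -48.46  38.54] w 0.0156 gf 40.0 F [-0.7  1.   1.7]
```

```bash
python3 - <<'E'
from h import *
for x in(-74,-69,-64,-59,-56):
    ctrl.movel(w(x,-47.6,39.7),.03); ctrl.hold(.15); st("%.0f"%x)
    if max(abs(ff()))>12: break
for y in(-48.6,-49,-46.6,-46.2,-45.8,-47.5):
    ctrl.movel(w(-56,y,39.7),.02); ctrl.hold(.15); st("y%.1f"%y)
E
```

```text
-74 t27.8 fix [-74.25 -47.74  39.45] w 0.0156 gf 40.0 F [-0.6 -0.1 -1.2]
-69 t28.2 fix [-69.07 -47.61  39.67] w 0.0155 gf 40.0 F [-0.5  0.4  0.5]
-64 t28.7 fix [-64.12 -47.61  39.63] w 0.0156 gf 40.0 F [ 0.1 -0.5 -0.9]
-59 t29.2 fix [-59.11 -47.64  39.64] w 0.0160 gf 40.0 F [ 0.   0.1 -0.8]
-56 t29.6 fix [-56.04 -47.58  39.67] w 0.0157 gf 40.0 F [ 0.6  0.3 -0.7]
y-48.6 t30.0 fix [-56.03 -48.49  39.7 ] w 0.0156 gf 40.0 F [-0.4  0.8 -0.9]
y-49.0 t30.4 fix [-56.06 -48.68  39.68] w 0.0156 gf 40.0 F [-1.2  3.1 -0.3]
y-46.6 t30.8 fix [-55.97 -46.94  39.73] w 0.0158 gf 40.0 F [ 0.5 -0.1 -0.5]
y-46.2 t31.2 fix [-55.96 -46.56  39.77] w 0.0158 gf 40.0 F [ 0.2 -1.3 -0.6]
y-45.8 t31.6 fix [-56.   -46.31  39.74] w 0.0158 gf 40.0 F [ 0.4 -4.4 -1.4]
y-47.5 t32.0 fix [-56.03 -46.84  39.62] w 0.0158 gf 40.0 F [ 0.4 -0.1 -1.5]
```

```bash
python3 - <<'E'
from h import *
go(-53.7,-47.5,39.6,rate=.02,n=3);st("deep")
ctrl.set_gripper(.03); st("open")
ctrl.movel(w(-53.7,-47.5,150),.15); st("up")
y=-.247+np.pi
ctrl.movel([.4728-.01,-.1928+.002,.15],.2,orientation=q(y))
j=ctrl.get_obs(); st()
crop("top","pics/b1.png",(165,128,203,162,3.6));
f=ctrl.grab_frame("scene");cv2.imwrite("pics/b2.png",cv2.resize(f[155:330,150:350,::-1],None,fx=3.4,fy=3.4,interpolation=cv2.INTER_CUBIC))
E
```

```text
deep t33.2 fix [-53.7  -47.45  39.58] w 0.0157 gf 40.0 F [ 0.4 -0.9 -0.6]
open t33.7 fix [-53.64 -47.45  39.61] w 0.0299 gf 0.0 F [-0.4 -0.2 -0.7]
up t34.6 fix [-54.27 -47.3  149.2 ] w 0.0298 gf 0.0 F [-0.2 -0.4  0.3]
 t35.7 fix [-144.58  133.05  150.  ] w 0.0301 gf 0.0 F [-0.6 -0.9  1.4]
```

View pics/b2.png

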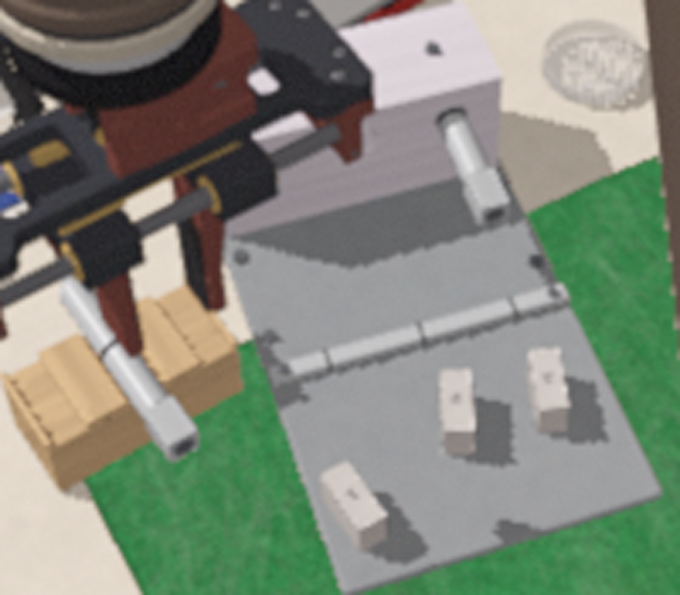

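```bash
cat >> h.py <<'E'
FX=FX+2.5e-3*np.array([-np.sin(FY),np.cos(FY)])
E
python3 - <<'E'
from h import *
y=-.25+np.pi
ctrl.movel([.474,-.191,.12],.1,orientation=q(y))
if pick(.474,-.191,y):
    ctrl.movel(w(-135,25,150),.2,orientation=q(FY+np.pi)); go(-125,25,39.7,rate=.15,n=3); st("front")
    for x in[-112,-108,-106]+list(np.arange(-105,-88,.7)):
        ctrl.movel(w(x,25,39.5),.02); ctrl.hold(.12); st("%.1f"%x)
        if abs(ff()[0])>5: break
E
```

```text
gripped t37.6 fix [-134.83  137.23   30.05] w 0.0158 gf 39.9 F [-0.5  0.6  3.8]
lifted t38.7 fix [-135.79  137.    149.07] w 0.0158 gf 39.9 F [-0.3 -0.2 -1.5]
front t41.3 fix [-125.02   25.     39.58] w 0.0159 gf 39.9 F [ 0.2 -0.4 -0.7]
-112.0 t42.2 fix [-112.18   24.96   39.48] w 0.0158 gf 39.9 F [ 0.8 -0.  -1. ]
-108.0 t42.7 fix [-108.06   24.98   39.46] w 0.0158 gf 39.9 F [ 0.1  0.3 -0.8]
-106.0 t43.0 fix [-106.01   24.99   39.49] w 0.0162 gf 39.9 F [ 0.4  0.1 -0. ]
-105.0 t43.4 fix [-105.01   25.01   39.49] w 0.0160 gf 39.9 F [ 1.   1.2 -0.4]
-104.3 t43.8 fix [-104.72   24.99   39.38] w 0.0155 gf 39.9 F [-1.7  0.5 -0.5]
-103.6 t44.1 fix [-104.65   24.99   39.22] w 0.0158 gf 39.9 F [-4.5 -0.3 -0. ]
-102.9 t44.5 fix [-104.67   25.     39.07] w 0.0159 gf 39.9 F [-6.9  0.7  2.3]
```

```bash
python3 - <<'E'
from h import *
go(-110,25,39.8); go(-110,50,39.7,n=3); st("pre")
for x in(-104,-101,-98,-95,-92,-88,-80,-75):
    ctrl.movel(w(x,50,39.6),.03); ctrl.hold(.12); st("%.0f"%x)
    if max(abs(ff()))>12: break
else:
  for y in(49,48.5,51,51.5,50):
    ctrl.movel(w(-75,y,39.6),.02); ctrl.hold(.15); st("y%.1f"%y)
E
```

```text
pre t46.9 fix [-110.     50.06   39.71] w 0.0158 gf 39.9 F [ 0.5  0.5 -0.7]
-104 t47.4 fix [-104.11   49.97   39.52] w 0.0159 gf 39.9 F [-0.8 -0.5  0.5]
-101 t47.8 fix [-101.03   50.02   39.59] w 0.0156 gf 39.9 F [ 0.1 -0.1 -0.6]
-98 t48.1 fix [-97.82  50.06  39.66] w 0.0157 gf 39.9 F [ 0.2  0.5 -0.9]
-95 t48.5 fix [-94.82  50.01  39.63] w 0.0155 gf 39.9 F [ 0.1 -0.5 -0. ]
-92 t48.9 fix [-91.82  50.01  39.62] w 0.0158 gf 39.9 F [ 0.5  0.9 -1.4]
-88 t49.3 fix [-87.78  50.03  39.65] w 0.0157 gf 39.9 F [1.  0.4 0.3]
-80 t49.8 fix [-79.82  49.96  39.62] w 0.0152 gf 39.9 F [0.4 0.2 0.5]
-75 t50.2 fix [-74.79  49.93  39.63] w 0.0158 gf 39.9 F [ 0.7  0.6 -0.7]
y49.0 t50.6 fix [-74.86  49.41  39.68] w 0.0158 gf 40.0 F [0.9 2.7 0.8]
y48.5 t51.0 fix [-74.9   49.07  39.64] w 0.0161 gf 40.1 F [0.8 5.2 0.5]
y51.0 t51.5 fix [-75.37  50.38  39.49] w 0.0154 gf 39.9 F [-0.3  0.6  0.9]
y51.5 t51.9 fix [-75.07  51.16  39.57] w 0.0161 gf 39.9 F [ 0.1 -0.3 -0.1]
y50.0 t52.3 fix [-74.98  50.14  39.61] w 0.0159 gf 39.9 F [ 0.3  0.3 -1.1]
```

```bash
python3 - <<'E'
from h import *
for x in(-68,-60):
    ctrl.movel(w(x,50.4,39.6),.03); ctrl.hold(.1); st("%.0f"%x)
go(-54.7,50.4,39.6,rate=.02,n=3);st("deep")
ctrl.set_gripper(.03); st("open")
ctrl.movel(w(-54.7,50.4,150),.15)
ctrl.movel(w(-200,-150,260),.3); st("away")
for n in("top","scene"): crop(n,f"pics/c_{n}.png")
E
```

```text
-68 t52.7 fix [-67.85  50.37  39.59] w 0.0155 gf 39.9 F [0.1 0.4 0.2]
-60 t53.3 fix [-59.92  50.38  39.58] w 0.0160 gf 39.9 F [0.6 0.5 0.5]
deep t54.6 fix [-54.72  50.4   39.58] w 0.0155 gf 39.9 F [ 0.  -1.1  0.1]
open t55.1 fix [-54.72  50.37  39.55] w 0.0299 gf 0.0 F [0.2 0.6 0.7]
away t57.0 fix [-199.63 -148.65  259.2 ] w 0.0298 gf 0.0 F [0.4 0.3 0.1]
```

View pics/c_scene.png

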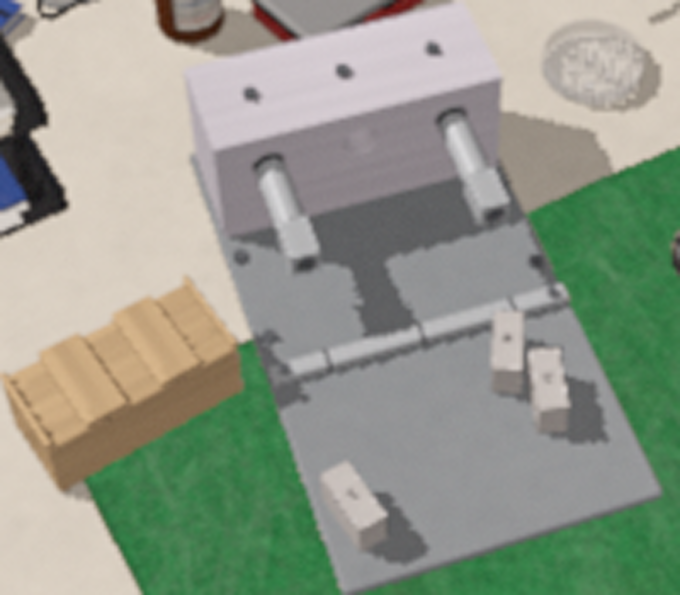

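View pics/c_top.png

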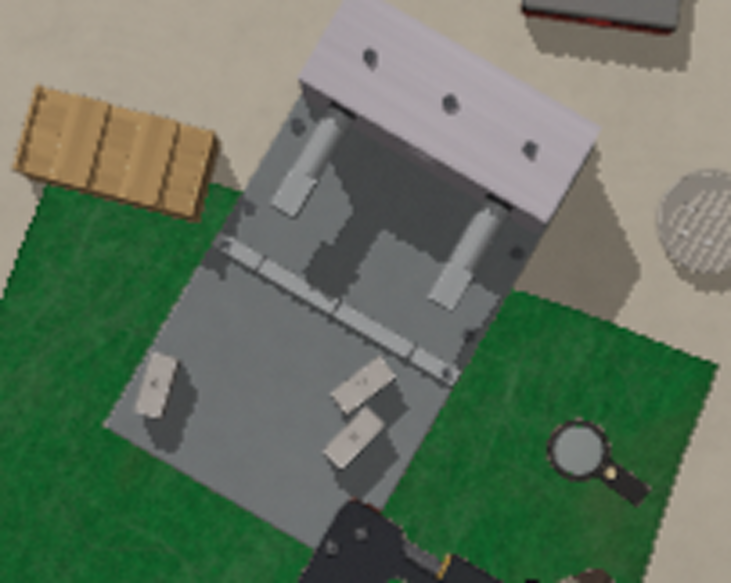

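```bash
cat >> h.py <<'E'
FX0=np.array([.5223,-.3793])
def blk(cs,z=.030):  # top-crop corners: end edge pair first(far from robot), then other end
    Q=np.array([atz("top",full("top",u),z) for u in cs]);c,s=np.cos(FY),np.sin(FY)
    d=(Q[:,:2]-FX0)*1e3;F=np.c_[c*d[:,0]+s*d[:,1],-s*d[:,0]+c*d[:,1]]
    v=(F[0]+F[1]-F[2]-F[3])/2;u=(F[1]-F[0]+F[2]-F[3])/2
    return F.mean(0),np.arctan2(v[1],v[0]),np.hypot(*v),np.hypot(*u)
def gb(c,a,off=0,op=.028): # grasp block at fixture c, angle a (fixture), off mm along axis
    p=np.array(c)+off*np.array([np.cos(a),np.sin(a)])
    ctrl.movel(w(p[0],p[1],70),.25,orientation=q(FY+np.pi+a)); ctrl.set_gripper(op,25)
    go(p[0],p[1],50,n=1,rate=.1)
    if ctrl.movel(w(p[0],p[1],11.3),.08,max_force=6): st("BUMP"); return False
    ctrl.hold(.1);st("low");ctrl.set_gripper(.005,25); st("grip"); return True
E
python3 - <<'E'
from h import *
for n,b in(("A",[(147,352),(180,355),(165,419),(135,412)]),("B",[(382,357),(397,379),(345,413),(331,393)]),("C",[(364,406),(384,427),(342,470),(322,449)])): print(n,*blk(b))
print("tick check",blk([(259,271),(335,313),(410,357),(410,357)],.014)[0])
for y in(50,0,-50): print(ctrl.solve_ik(w(-117,y,11.3),q(FY+np.pi)))
E
```

```text
A [-185.5299152    64.61651972] 0.3282648980795308 35.417331984195485 17.8514362066915
B [-127.03020499  -35.41051679] -0.439705789219333 34.866647934654814 14.307906748011556
C [-155.32212766  -45.21316848] -0.24002553760711418 33.540377488576944 16.221781246464143
tick check [-100.08558811  -12.30939748]
[ 0.3577007   0.53029113  0.13242765  2.02510995 -0.11972716  0.59334642
  1.62381871]
[ 0.43173334  0.53654203  0.16042091  2.01671429 -0.14534528  0.59892238
  1.74253276]
[ 0.50468487  0.5486933   0.18882649  1.99702968 -0.17155677  0.61074791
  1.85960547]
```

```bash
python3 - <<'E'
from h import *
if gb((-155.3,-45.2),-.24,off=-9):
    o=inv(ctrl.get_obs()["eef_pos"])
    ctrl.movel(w(o[0],o[1],20),.05)
    ctrl.movel(w(-175,0,20),.12,orientation=q(FY+np.pi)); ctrl.hold(.2); st("carry")
    print(ctrl.movel(w(-175,0,11.3),.03,max_force=5)); st("down"); ctrl.set_gripper(.028); ctrl.movel(w(-175,0,70),.15)
    # B
    if gb((-127,-35.4),-.44):
        o=inv(ctrl.get_obs()["eef_pos"]); ctrl.movel(w(o[0],o[1],16),.05)
        ctrl.movel(w(-130,-50,16),.08,orientation=q(FY+np.pi)); ctrl.hold(.15); st("pre"); print(ctrl.movel(w(-130,-50,11.3),.03,max_force=5)); st("down")
E
```

```text
low t59.6 fix [-163.7   -43.18   11.67] w 0.0278 gf 0.0 F [-0.1  1.   0.2]
grip t60.0 fix [-163.75  -43.14   11.68] w 0.0150 gf 25.0 F [0.  0.4 4. ]
carry t61.0 fix [-174.81   -0.84   20.  ] w 0.0146 gf 25.0 F [ 0.1  0.3 -0.8]
True
down t61.4 fix [-174.76   -0.29   11.42] w 0.0149 gf 25.0 F [-0.3 -0.4  4.2]
BUMP t64.0 fix [-124.83  -34.97   29.88] w 0.0279 gf 4.2 F [-0.   0.5  8.4]
```

```bash
python3 - <<'E'
from h import *
ctrl.movel(w(-125,-35,70),.15); ctrl.movel(w(-200,-150,260),.3)
crop("top","pics/d_top.png",(225,190,90,75,8))
E
```

```text
(no output)
```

View pics/d_top.png

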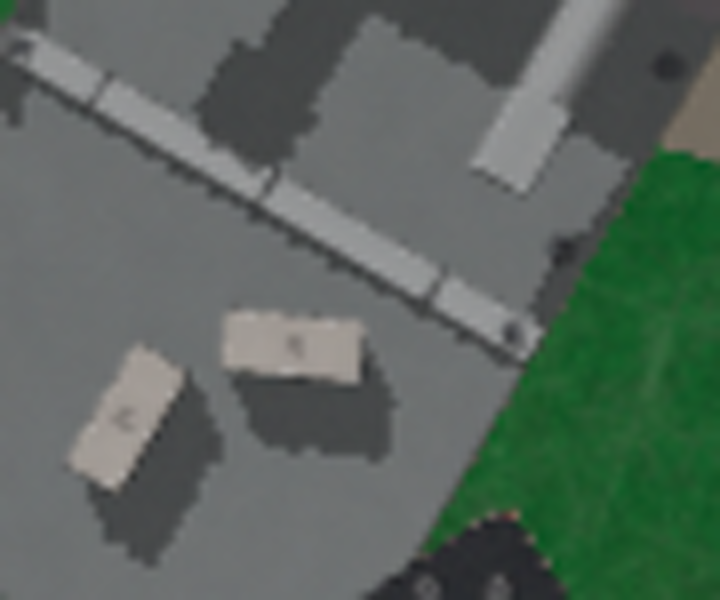

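```bash
cat >> h.py <<'E'
def c8(l,box=(225,190,90,75,8)): return [(full("top",u,box)-[165,128]+.5)*3.6-.5 for u in l]
E
python3 - <<'E'
from h import *
c,a,L,W=blk(c8([(365,322),(360,384),(222,370),(227,310)])); print(c,a,L,W)
print("C",*blk(c8([(138,342),(187,375),(115,492),(67,460)])))
if 30<L<39 and gb(c,a,off=-5,op=.023):
    o=inv(ctrl.get_obs()["eef_pos"]); ctrl.movel(w(o[0],o[1],20),.05)
    ctrl.movel(w(-150,-48,20),.08); ctrl.movel(w(-150,-50,20),.08,orientation=q(FY+np.pi)); ctrl.hold(.2); st("pre")
    go(-140,-50,20,n=2);print(ctrl.movel(w(-140,-50,11.3),.03,max_force=5)); st("down")
E
```

```text
[-128.38924075  -25.80858087] -1.1304744456120974 34.97343383256793 15.426084678379581
C [-165.06140313    1.23906689] -0.009590857626619813 34.51236711972607 14.724256664697293
low t68.1 fix [-130.19  -21.44   11.67] w 0.0232 gf 0.0 F [-0.9 -1.2  0.4]
grip t68.4 fix [-130.17  -21.31   11.71] w 0.0149 gf 25.0 F [-0.7 -0.1  3.6]
pre t70.8 fix [-149.98  -49.88   19.99] w 0.0149 gf 25.0 F [-0.9  0.2 -1.3]
True
down t72.0 fix [-139.81  -50.05   11.49] w 0.0146 gf 25.0 F [-0.3 -0.1  4.8]
```

```bash
cat >> h.py <<'E'
def push(x0,y,xmax=-105):
    for x in np.arange(x0,xmax,.8):
        ctrl.movel(w(x,y,11.5),.03); ctrl.hold(.08)
        if ff()[0]<-6: break
    st("push %.1f"%x); return x
E
python3 - <<'E'
from h import *
push(-136,-50)
ctrl.set_gripper(.028);st("rel")
o=inv(ctrl.get_obs()["eef_pos"]);ctrl.movel(w(o[0],-50,70),.15)
if gb((-165.8,-.3),0,op=.028):
    o=inv(ctrl.get_obs()["eef_pos"]);ctrl.movel(w(o[0],o[1],14),.05);ctrl.movel(w(-130,0,14),.1);go(-125,0,14,n=2);ctrl.movel(w(-125,0,11.5),.03,max_force=5);st("pre")
    push(-124,0);ctrl.set_gripper(.028);st("rel");ctrl.movel(w(-118,0,70),.15)
    ctrl.movel(w(-200,-150,260),.3); crop("top","pics/e_top.png",(205,180,90,75,8))
E
```

```text
push -136.0 t72.4 fix [-138.88  -50.06   11.47] w 0.0150 gf 25.0 F [-9.9 -0.7 15.1]
rel t72.8 fix [-135.86  -49.96   11.35] w 0.0280 gf 0.0 F [-0.5 -0.5  0.2]
low t75.2 fix [-165.41   -0.35   11.72] w 0.0280 gf 0.0 F [ 0.9 -0.2  0.2]
grip t75.5 fix [-165.5    -0.28   11.69] w 0.0146 gf 25.0 F [-0.8 -0.4  4.1]
pre t77.4 fix [-1.2468e+02 -1.0000e-02  1.1630e+01] w 0.0148 gf 25.0 F [-0.2 -0.2  2.6]
push -122.4 t78.4 fix [-1.2461e+02 -3.0000e-02  1.1640e+01] w 0.0147 gf 25.0 F [-7.4  0.8 13.3]
rel t78.8 fix [-1.2231e+02  1.0000e-02  1.1380e+01] w 0.0282 gf 0.0 F [ 0.  -0.3  0.1]
```

View pics/e_top.png

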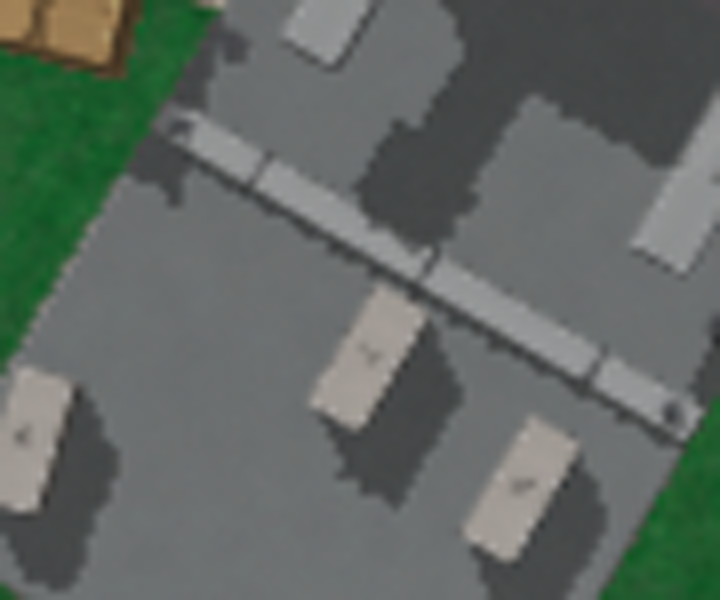

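```bash
python3 - <<'E'
from h import *
bx=(205,180,90,75,8)
print("C",*blk(c8([(380,282),(431,318),(357,432),(309,403)],bx)))
print("B",*blk(c8([(530,412),(581,443),(514,563),(462,530)],bx)))
print("A",*blk(c8([(17,365),(77,385),(37,514),(-23,494)],bx)))
for t in([(268,158),(252,185)],[(435,247),(420,275)],[(603,352),(586,380)]):
    for u in c8(t,bx): print(blk([u]*4,.014)[0])
E
```

```text
C [-124.5126108     1.23412297] -0.01575972542204468 34.81058809937939 14.97171855447821
B [-132.71653317  -48.40310162] 0.018221964850188715 34.42649533491904 15.28905813872308
A [-185.87603423   64.97829142] 0.24169899719484927 33.8992107394331 15.949668989799912
[-93.36171729  50.86281725]
[-101.42314964   50.82240306]
[-91.19009862   2.24923256]
[-99.33596883   1.87969069]
[-92.42428792 -48.59399423]
[-100.82190873  -48.49733521]
```

```bash
cat >> h.py <<'E'
def place(c,a,y,off=0):
    if not gb(c,a,off=off): return
    o=inv(ctrl.get_obs()["eef_pos"]);ctrl.movel(w(o[0],o[1],14.5),.05);
    if abs(a)>.05 or abs(y-o[1])>2: ctrl.movel(w(-150,y,14.5),.1,orientation=q(FY+np.pi))
    go(-127+off,y,14.5,n=2); go(-127+off,y,12.6,rate=.03,n=2); st("pre")
    for x in np.arange(-125,-108,.7)+off:
        ctrl.movel(w(x,y,12.6),.02); ctrl.hold(.1)
        if ff()[0]<-7: break
    st("push %.1f"%x); o=inv(ctrl.get_obs()["eef_pos"])
    ctrl.movel(w(x,y,11.6),.02); st("down")
    ctrl.set_gripper(.024,25);st("rel"); o=inv(ctrl.get_obs()["eef_pos"]);ctrl.movel(w(o[0],o[1],70),.15)
E
python3 - <<'E'
from h import *
place((-124.6,0),0,0)
E
```

```text
low t83.0 fix [-1.2423e+02 -3.0000e-02  1.1680e+01] w 0.0280 gf 0.0 F [ 0.7  0.7 -0.4]
grip t83.4 fix [-1.2432e+02 -3.0000e-02  1.1660e+01] w 0.0147 gf 25.0 F [-0.7  0.9  3.4]
pre t85.2 fix [-1.270e+02 -4.000e-02  1.262e+01] w 0.0147 gf 25.0 F [ 0.2 -0.6 -1. ]
push -117.3 t89.4 fix [-1.1939e+02  2.0000e-02  1.2240e+01] w 0.0150 gf 25.0 F [-8.3 -0.4  4.6]
down t89.7 fix [-1.1936e+02 -1.0000e-02  1.1680e+01] w 0.0145 gf 25.0 F [-9.  -0.3 10.3]
rel t90.1 fix [-1.1666e+02  2.0000e-02  1.1720e+01] w 0.0240 gf 0.0 F [1.  0.3 0.8]
```

```bash
python3 - <<'E'
from h import *
place((-133.3,-50),0,-50)
place((-185.7,63.5),.29,50)
ctrl.movel(w(-200,-150,260),.3); crop("top","pics/f_top.png",(205,160,90,75,8)); crop("scene","pics/f_scene.png",(215,225,110,80,7))
E
```

```text
low t92.5 fix [-132.93  -50.11   11.69] w 0.0279 gf 0.0 F [0.2 0.2 1.5]
grip t92.9 fix [-133.03  -50.03   11.69] w 0.0149 gf 25.0 F [ 0.6 -0.4  3.5]
pre t94.7 fix [-126.97  -50.02   12.63] w 0.0149 gf 25.0 F [0.2 0.2 0.1]
push -116.6 t99.3 fix [-118.91  -49.99   12.2 ] w 0.0148 gf 25.0 F [-9.  -0.2  5.6]
down t99.5 fix [-118.86  -50.01   11.67] w 0.0149 gf 25.0 F [-10.8   0.2  10.1]
rel t99.9 fix [-115.93  -49.95   11.7 ] w 0.0240 gf 0.0 F [ 0.2 -1.  -0.4]
low t102.7 fix [-185.36   63.54   11.71] w 0.0280 gf 0.0 F [-0.1  0.4  0.3]
grip t103.0 fix [-185.44   63.52   11.65] w 0.0148 gf 25.0 F [-1.3  0.   4.6]
pre t105.8 fix [-127.     49.97   12.64] w 0.0147 gf 25.0 F [-1.2  0.4 -1.4]
push -116.6 t110.3 fix [-119.06   49.96   12.14] w 0.0151 gf 25.0 F [-9.1  0.3  4. ]
down t110.6 fix [-119.02   49.94   11.67] w 0.0148 gf 25.0 F [-10.1  -0.1  11. ]
rel t111.0 fix [-115.97   50.03   11.69] w 0.0240 gf 0.0 F [ 0.1  0.7 -0.7]
```

View pics/f_top.png

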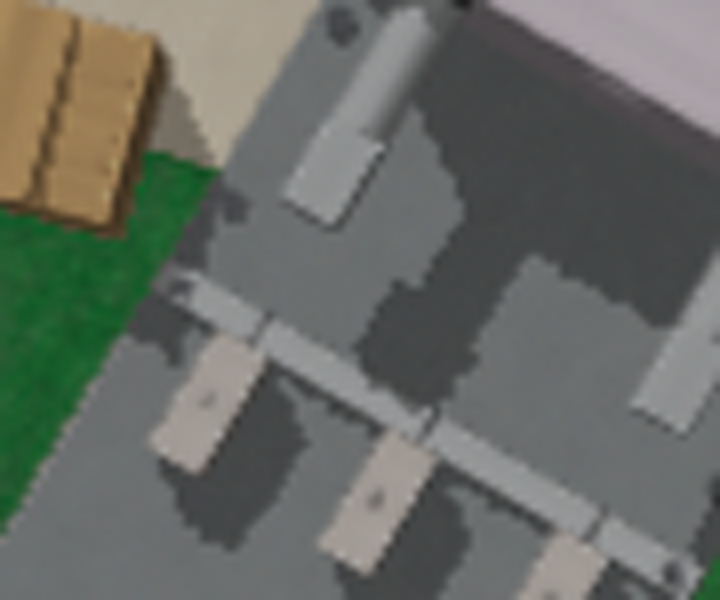

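View pics/f_scene.png

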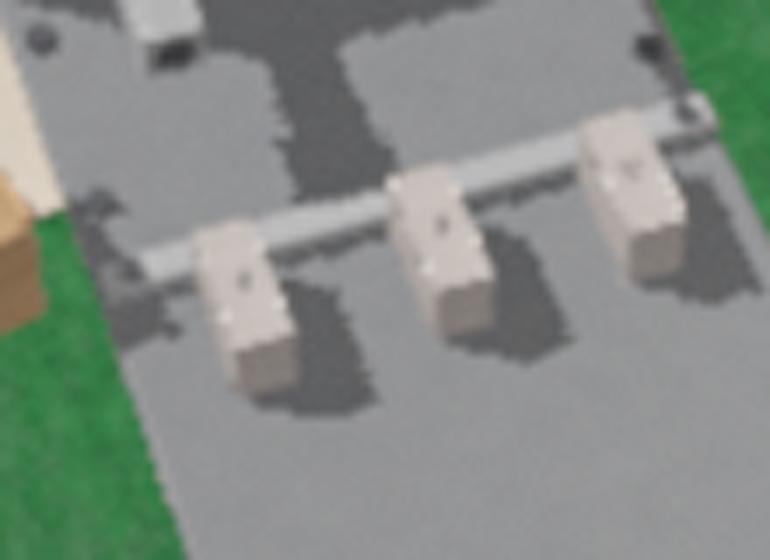

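```bash
python3 - <<'E'
from h import *
for y in(-50,0,50):
    ctrl.movel(w(-156,y,70),.25,orientation=q(FY+np.pi)); 
    ctrl.set_gripper(0,10); go(-156,y,30,rate=.15,n=1); ctrl.movel(w(-156,y,11.7),.05); go(-152,y,12,n=2)
    for x in np.arange(-150,-135,.7):
        ctrl.movel(w(x,y,12),.02); ctrl.hold(.1)
        if ff()[0]<-5: break
    st("push %.1f"%x); ctrl.movel(w(-154,y,12),.05); ctrl.movel(w(-156,y,70),.2)
ctrl.movel(w(-200,-150,260),.3); crop("top","pics/g_top.png",(205,190,90,75,8)); crop("scene","pics/g_scene.png",(195,160,115,85,6.9))
E
```

```text
push -146.5 t118.3 fix [-147.36  -50.01   11.88] w 0.0005 gf 2.7 F [-5.2 -0.4  4. ]
push -145.8 t123.9 fix [-1.4761e+02 -3.0000e-02  1.1750e+01] w 0.0007 gf 3.5 F [-7.7  0.7  6.1]
push -146.5 t129.2 fix [-147.81   49.96   11.8 ] w 0.0004 gf 2.9 F [-6.2 -0.4  4.9]
```

View pics/g_top.png

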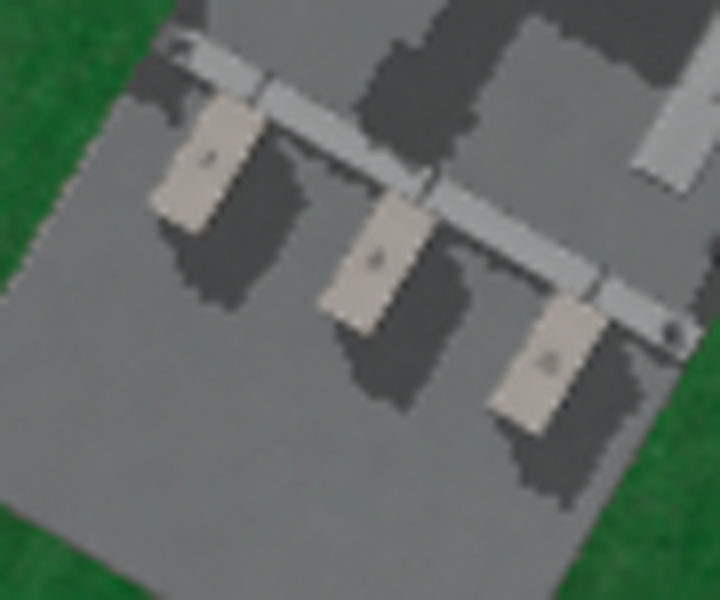

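View pics/g_scene.png

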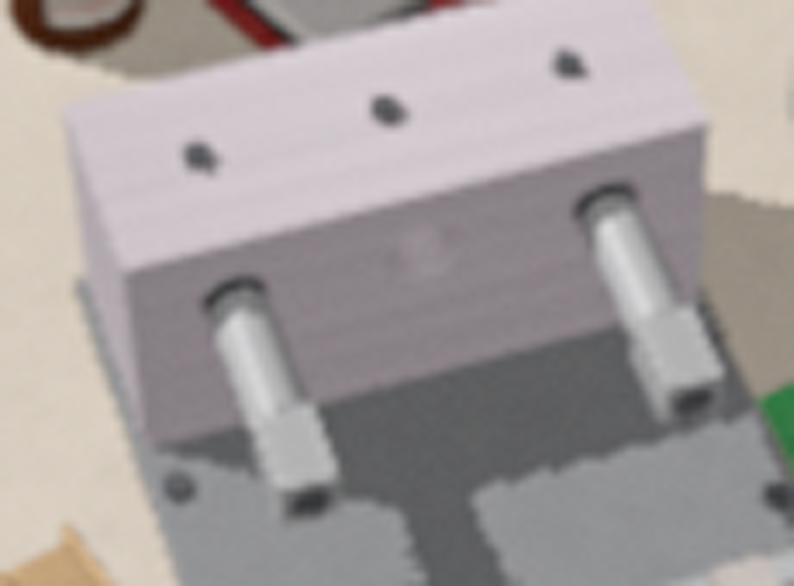

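```bash
python3 - <<'E'
from h import *
bx=(195,160,115,85,6.9)
def W(x,y,z): return w(x-1.3,y+.2,z)
for nm,P in(("holderL",(0,78,80)),("holderR",(0,-78,80)),("botL",(0,78,8)),("L end",(-65,58,65)),("L end",(-65,42,65)),("L neck",(-41,58,65)),("L neck",(-41,42,65)),("Lline",(0,50,65.3)),("R end",(-65,-42,65)),("R end",(-65,-58,65)),("Rneck",(-41,-42,65)),("Rneck",(-41,-58,65)),("Rline",(0,-50,65.3))):
    print(nm,np.round((proj("scene",W(*P))[0]-[195,160]+.5)*6.9-.5,1))
E
```

```text
holderL [116.7 277.1]
holderR [704.1 129. ]
botL [139.9 455.4]
L end [271.3 489.7]
L end [334.6 472.8]
L neck [243.7 416.5]
L neck [306.1 400.1]
Lline [229.1 287.9]
R end [658.5 386. ]
R end [718.7 369.8]
Rneck [625.7 316. ]
Rneck [685.1 300.4]
Rline [601.  193.2]
```

```bash
python3 - <<'E'
from h import *
f=ctrl.grab_frame("scene").mean(2).astype(np.float32)
def W(x,y,z): return w(x-1.3,y+.2,z)
X=np.arange(-12,8.1,1)
for y,d in((50,(1.3,-1)),(-50,(.5,-.9))):
    for dy in(-5,-2,1):
        p=np.array([proj("scene",W(x,y+dy,65))[0] for x in X])+d
        v=cv2.remap(f,p[:,:1].astype(np.float32),p[:,1:].astype(np.float32),cv2.INTER_LINEAR).ravel()
        print(y,dy,[(int(a),int(b)) for a,b in zip(X,v)])
E
```

```text
50 -5 [(-12, 121), (-11, 120), (-10, 119), (-9, 117), (-8, 115), (-7, 111), (-6, 107), (-5, 101), (-4, 94), (-3, 86), (-2, 89), (-1, 93), (0, 103), (1, 115), (2, 127), (3, 130), (4, 133), (5, 133), (6, 133), (7, 133), (8, 132)]
50 -2 [(-12, 139), (-11, 133), (-10, 126), (-9, 121), (-8, 120), (-7, 119), (-6, 116), (-5, 113), (-4, 105), (-3, 91), (-2, 79), (-1, 82), (0, 84), (1, 95), (2, 111), (3, 123), (4, 127), (5, 132), (6, 132), (7, 132), (8, 132)]
50 1 [(-12, 177), (-11, 173), (-10, 164), (-9, 153), (-8, 141), (-7, 134), (-6, 127), (-5, 122), (-4, 115), (-3, 103), (-2, 86), (-1, 72), (0, 80), (1, 92), (2, 106), (3, 119), (4, 129), (5, 131), (6, 132), (7, 132), (8, 131)]
-50 -5 [(-12, 135), (-11, 133), (-10, 130), (-9, 126), (-8, 120), (-7, 111), (-6, 101), (-5, 92), (-4, 88), (-3, 84), (-2, 79), (-1, 89), (0, 100), (1, 111), (2, 121), (3, 131), (4, 133), (5, 134), (6, 134), (7, 134), (8, 134)]
-50 -2 [(-12, 172), (-11, 169), (-10, 160), (-9, 150), (-8, 139), (-7, 129), (-6, 120), (-5, 112), (-4, 103), (-3, 91), (-2, 77), (-1, 70), (0, 85), (1, 103), (2, 115), (3, 125), (4, 133), (5, 133), (6, 133), (7, 133), (8, 133)]
-50 1 [(-12, 188), (-11, 179), (-10, 167), (-9, 153), (-8, 137), (-7, 129), (-6, 126), (-5, 122), (-4, 110), (-3, 97), (-2, 87), (-1, 80), (0, 81), (1, 100), (2, 118), (3, 127), (4, 132), (5, 134), (6, 134), (7, 133), (8, 133)]
```

```bash
python3 -c "
from h import *
st(); print(ctrl.job_done())"
```

```text
t131.2 fix [-200.1  -148.59  258.76] w 0.0001 gf 0.0 F [ 0.3 -0.9 -0.2]
the job is handed in; nothing more can be done
None
```

The job is handed in at 131 s. The two tubes present (medium in the right bore, long in the left) were set to their lines by touching off the holder face, three blocks sit against the fence on their ticks, and the petri dish was not touched. My pixel check could only confirm the line depths to about 1–2 mm.

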